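# Lock the die collar and present the heavy-wall coupling

## Task

Turn the lock collar by its red pin counter-clockwise to the green mark, where it stops, then feel which coupling is heavier: lift the left one (as the robot sees it) well clear of the bench for a second and set it back upright where it stood, then lift the right one likewise. Finish holding the heavier one upright and still in the gripper, centred over the die mouth, its underside about 10 cm above the collar, the lighter one standing upright where it began. The program ends while still holding it; leave the collar locked and everything else on the bench undisturbed.

Things in the scene. Friction and masses are not known exactly. Their poses are not given: they have to be found in the camera images.
- die_block: Die holder, fixed: grey block 150 x 150 x 50 mm with a brass lock collar on top (100 mm outside, 68 mm inside diameter, 66 mm above the bench) round a dark die. Origin: centre of underside, on the collar axis; z up. Marks on its top, in its frame: yellow (open) 0.55 rad to the +y side of the -x direction, green (locked) 0.55 rad to the -y side of it.
- lock_collar (a joint): Angle of the captive collar about the block's vertical axis, rad: 0 = pin at the yellow mark, 1.1 = pin at the green mark, where a stop is; grows counter-clockwise seen from above. Starts at 0 to 0.35. Friction (0.12 N m, 2 to 3 N at the pin) holds it where it is left. Locked: within 0.1 rad of the green mark.
- lock_pin (a point): Top centre of the collar's upright red pin, 14 mm in diameter, that stands 44 mm above the collar's top (66 to 110 mm above the bench) 55 mm from the collar's axis. The pin is gripped from above.
- die_mouth (a point): Centre of the die mouth on the collar's axis, level with the collar's top, 66 mm above the bench.
- coupling_p: One of two look-alike grey conduit couplings, upright: 44 mm diameter, 62 mm tall, a black cap (42 mm wide, 6 mm high) at each end. Origin: centre of underside, z up its axis. One weighs 0.15 to 0.21 kg, the other 0.38 to 0.52 kg; looks, name and place do not tell which. The left one starts at y 0.24 to 0.30, the right one at y 0.06 to 0.14.
- coupling_q: One of two look-alike grey conduit couplings, upright: 44 mm diameter, 62 mm tall, a black cap (42 mm wide, 6 mm high) at each end. Origin: centre of underside, z up its axis. One weighs 0.15 to 0.21 kg, the other 0.38 to 0.52 kg; looks, name and place do not tell which. The left one starts at y 0.24 to 0.30, the right one at y 0.06 to 0.14.
- extension_ring: Bystander: square zinc box extension ring, 100 x 100 x 38 mm, open top and bottom; origin at the centre of its underside.
- flat_connector: Bystander: flattened EMT connector, about 66 x 42 x 14 mm, lying flat; origin near the middle of its underside.
- ground_clamp: Bystander: copper ground clamp of two bars joined by brass screws, 70 x 22 x 34 mm; origin at the centre of its underside.
- wrench: Bystander: steel wrench lying on the bench, along its x axis.
- screwdriver: Bystander: screwdriver lying on the bench, along its x axis.
- oil_can: Bystander: green can, 60 mm in diameter, 110 mm tall; origin at the centre of its underside.
Things that resemble listed ones, but are neither listed nor needed, are in the scene too. What is shaped like the coupling_p but turquoise is not meant.

How it is judged:
By the outcome, as a careful person would: the job done as asked, in the order asked, and still so for the second after the job is handed in, while the arm keeps its last pose, push and grip.
It also fails if it takes over 72 s, if anything falls off the work surface, if the arm or the gripper's body presses on something with over 40 N, if the wrist force passes 120 N, or if a joint passes its speed limit or range.

## Robot

A 6-joint arm with a two-finger parallel gripper is mounted at the origin on the work surface. World frame = base frame: x ahead of the robot, y to its left, z up, the work surface at z = 0. Lengths are in m, angles in rad, forces in N, time in s.
With the tool pointing down it reaches from about 0.3 to 0.75 m from the base axis. Payload 8.5 kg.
Tool frame: the origin (TCP) lies midway between the tips of the shut fingers; the grasp point (between the pads) lies env.grasp_offset behind it (env.grasp_offset is the distance from the TCP to the grasp point, in m); z points along the fingers, y is the line along which they close (so a half turn about z gives the same grasp; the last joint's range is limited). The gripper opens to 85 mm and grips with 20 to 120 N. Pads are 22 mm wide; open, the fingers measure 114 mm over their backs; the gripper's body (76 mm by 85 mm) begins 54 mm behind the grasp point. The pads swing forward as they close: fully open they stand 13 mm farther back than shut.
Start: joints at [0.906, 0.381, 1.297, -0, 1.464, -0.215], TCP at [0.239, 0.495, 0.231] pointing down, gripper open.
Joint ranges: [-3.11, 3.11], [-0.89, 2.33], [0.22, 2.48], [-1.42, 4.56], [0.17, 2.85], [-2.88, 2.88]. Speed limits (rad/s): [2.39, 2.39, 3.14, 3.14, 3.14, 3.14].

## Interface

Orientations are given as a unit quaternion [w, x, y, z].
In Python, from bench import env gives the robot as it stands.
- The arm moves only by the tool apply_moves, never from a script. Its argument "series" is a list of rows, each a list of 5 numbers: the shift along the world's x, y, z in units of 30 mm (1.0 is 30 mm), then the turn about the world's z in units of 6 degrees (1.0 is 6 degrees), then the finger opening in mm, from 0 to 85.4. In form: [[dx, dy, dz, twist, claw], ...]. A call has 1 to 5 rows; each row shifts and turns the commanded pose from where the row before left it; what a row does not reach is not made up. A row lasts 1/8 s, in which the tool goes at most 62.5 mm and 10.7 degrees, less where a joint would pass 70% of its speed; a pose out of reach is approached as far as the arm can. A call is refused whole if a number of a shift passes 1 or a number of a turn 1, either way. A call with a gripper value outside its range is refused whole. The fingers move at their own pace and stop on an object; the grip force is fixed at half the most. Time passes only in rows, so rows that do not move let the fingers close. It gives the time, the measured TCP pose, the force, the opening and the grip force at its end, in the units of the state.
- env.get_state(): the state, without advancing time (a new reading comes with each control period).
- env.capture(name): name is "side" or "top"; returns the picture (480x640x3 uint8, red, green, blue); there is no depth.
- env.camera_info(name): a dict with "intrinsics" (3x3 intrinsics, pixels), "rvec" (rotation vector, rad) and "tvec" (3), from world to camera coordinates, as OpenCV has them. Camera axes: x right, y down, z forward; pixel columns grow to the right and rows downward; lengths in m; the calibration is good to about 2 mm. A picture is of the moment at which its call begins. camera_info takes no time and is no camera call.
- env.finish_job(): hands the job in; it is judged then, once.
Trained networks look in the newest picture that a camera, given by its name, has taken for a name from the list of things; names that differ only in an ending like _2 or _b are one class to them, and where a whole thing is asked for, a point or a joint stands for the part that bears it (a point fixed in the world has none). Each returns a list of dicts, best first, with "conf" (0 to 1); they miss things now and then, are a little off and sometimes report something else, mostly with a low value. They report only what shows in the picture. A call takes as long as a camera call. They do not tell look-alikes from the thing itself.
- env.look_for(camera, name): "xyz" ([x, y, z] in m, in the coordinates of the camera as it stood for that picture, good to about 4 mm: the middle of the surface that is visible of it).
- env.trace(camera, name): "pixels" (480x640 bool, what is visible of it).
The state is a dict: "t": time; "qpos": joint angles; "joint_velocities": joint speeds; "joint_torque": joint torques, N m; "position": TCP position; "orientation": TCP orientation; "ft_force": force on the tool from outside, world axes, zero at the start; "torque": the same for the moment, N m; "grip_width": finger opening in m; "grip_force": force on a finger pad.
Only numpy, scipy, OpenCV 4.12 (cv2) and the standard library are available. Lean on these libraries where they do the work, as an engineer would, in place of code of your own. Each camera call takes 0.05 s, during which the arm holds its last target. There are 200 camera calls.

## Working session

There is one attempt and no reset: what is moved stays moved. The work goes in short steps, Python scripts to look and compute and a tool call to move; the robot and the scene stay as the last step left them, time stands still between calls to the robot, and variables do not carry over. Pictures are saved under pics/ and viewed, at most 10 in all, crops included, and the job is handed in when it is done.

Besides the shell and the picture viewer there is one more tool, called after ">>>" by a JSON object that holds its "api" and its "payload". apply_moves: Moves the arm, as the interface text tells. Its arguments: {"type":"object","properties":{"series":{"type":"array","items":{"type":"array","items":{"type":"number"}}}},"required":["series"]}

```bash
mkdir -p pics; cat > h.py <<'E'
from bench import env
import numpy as np, cv2
def cam(c):
    i=env.camera_info(c); R=cv2.Rodrigues(np.array(i["rvec"],float))[0]
    return np.array(i["intrinsics"],float),R,np.array(i["tvec"],float).ravel()
def c2w(c,p):
    K,R,t=cam(c); return R.T@(np.array(p)-t)
def px(c,w):
    K,R,t=cam(c); q=K@(R@np.array(w)+t); return q[:2]/q[2]
def ray(c,u,v):
    K,R,t=cam(c); return -R.T@t, R.T@np.linalg.inv(K)@np.array([u,v,1.])
def onz(c,u,v,z):
    o,d=ray(c,u,v); return o+d*(z-o[2])/d[2]
def tri(a,b):
    A=[];B=[]
    for c,(u,v) in (("top",a),("side",b)):
        o,d=ray(c,u,v); d/=np.linalg.norm(d); P=np.eye(3)-np.outer(d,d); A.append(P);B.append(P@o)
    return np.linalg.lstsq(np.vstack(A),np.hstack(B),rcond=None)[0]
def shot(c,n):
    im=env.capture(c); cv2.imwrite(f"pics/{n}.png",im[:,:,::-1]); return im
E
python3 - <<'E'
from h import *
np.set_printoptions(precision=4,suppress=True)
for c in("top","side"):
    shot(c,c+"0"); print(c,"cam at",ray(c,320,240)[0])
    for n in("lock_pin","die_block","lock_collar","coupling_p","oil_can","extension_ring","flat_connector","ground_clamp","wrench","screwdriver"):
        for r in env.look_for(c,n): 
            w=c2w(c,r["xyz"]); print(n,round(r["conf"],2),w,px(c,w).round())
print(env.get_state(),env.grasp_offset)
E
```

```text
top cam at [0.222  0.0025 1.5042]
die_block 0.93 [ 0.5278 -0.2725  0.0457] [429. 244.]
die_block 0.41 [0.4798 0.105  0.0616] [278. 263.]
lock_collar 0.68 [ 0.5264 -0.2726  0.062 ] [430. 243.]
coupling_p 0.89 [0.5374 0.2926 0.0596] [202. 241.]
coupling_p 0.77 [0.5935 0.2196 0.0654] [232. 219.]
coupling_p 0.66 [0.4333 0.2827 0.0643] [204. 283.]
coupling_p 0.64 [0.4796 0.1066 0.0633] [277. 263.]
coupling_p 0.61 [0.5177 0.1997 0.0666] [239. 248.]
oil_can 0.6 [0.6958 0.2788 0.1108] [206. 174.]
extension_ring 0.93 [ 0.7725 -0.093   0.0293] [355. 155.]
flat_connector 0.77 [0.3619 0.0931 0.0131] [283. 313.]
flat_connector 0.62 [0.4978 0.4447 0.0211] [144. 261.]
ground_clamp 0.72 [ 0.5257 -0.2691  0.0495] [428. 245.]
ground_clamp 0.62 [ 0.6684 -0.4214  0.0309] [483. 191.]
wrench 0.83 [ 0.399  -0.4562  0.0052] [501. 297.]
wrench 0.69 [ 0.5254 -0.2706  0.0664] [430. 243.]
screwdriver 0.95 [0.4994 0.4442 0.0174] [145. 260.]
screwdriver 0.38 [ 0.5253 -0.2715  0.0485] [429. 245.]
side cam at [ 0.083  -1.0667  1.4447]
lock_pin 0.97 [ 0.5219 -0.2777  0.0701] [363. 327.]
lock_pin 0.3 [0.3643 0.0903 0
[... 613 characters left out ...]
2 [ 0.6752 -0.4316  0.0318] [438. 363.]
ground_clamp 0.52 [0.7071 0.2694 0.0765] [348. 179.]
wrench 0.83 [ 0.4002 -0.4648  0.0034] [347. 414.]
screwdriver 0.78 [0.5029 0.4398 0.0204] [274. 173.]
{'t': 1.1, 'qpos': array([ 0.9057,  0.3806,  1.2974, -0.    ,  1.4636, -0.2153]), 'joint_velocities': array([-0.0013, -0.0008, -0.0011, -0.0005,  0.0012,  0.0005]), 'joint_torque': array([  0.0007, -44.8348, -23.1468,  -0.0002,   0.0005,  -0.0001]), 'position': array([0.2391, 0.4953, 0.2313]), 'orientation': array([0.    , 0.223 , 0.9748, 0.    ]), 'ft_force': array([-0.2351, -0.6555, -0.2644]), 'torque': array([-0.0004,  0.0048, -0.0183]), 'grip_force': 0.0, 'grip_width': 0.08563155157618499} 0.0187
```

View pics/top0.png

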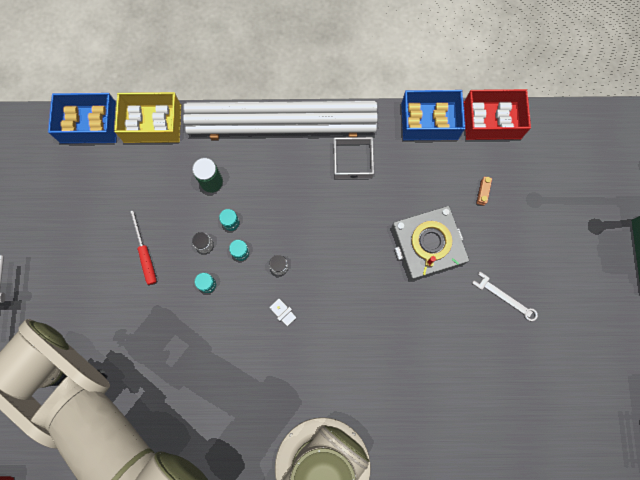

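View pics/side0.png

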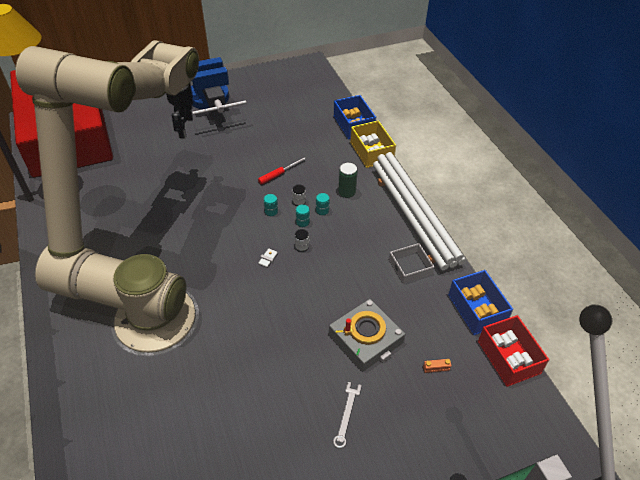

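The two pictures show the couplings and their look-alikes:

| Thing | Top view px | Side view px | Choice |
|---|---|---|---|
| Grey, black-capped, left | (202,241) | (299,193) | wanted |
| Grey, black-capped, right | (278,264) | (302,239) | wanted |
| Turquoise | (229,219), (238,250), (204,283) | (322,203), (303,214), (270,204) | rejected |

The red pin is at top (432,260), side (348,326). The red things it could be taken for are the screwdriver handle at top (147,266) and the red bin. The yellow mark is at about top (427,268) and the green at top (455,261).

```bash
cat > m.py <<'E'
from h import *
np.set_printoptions(precision=4,suppress=True)
def red(c,box):
    im=cv2.imread(f"pics/{c}0.png"); hsv=cv2.cvtColor(im,cv2.COLOR_BGR2HSV); 
    m=((hsv[:,:,0]<8)|(hsv[:,:,0]>172))&(hsv[:,:,1]>150)&(hsv[:,:,2]>60)
    x0,y0,x1,y1=box; v,u=np.nonzero(m[y0:y1,x0:x1]); return u+x0,v+y0
for c,b in(("top",(400,230,470,290)),("side",(325,300,380,345))):
    u,v=red(c,b); print(c,"red",len(u),u.min(),u.max(),v.min(),v.max(),u.mean(),v.mean())
    env.capture(c)
    for n in("coupling_p","lock_collar","die_block"):
        for r in env.trace(c,n):
            v,u=np.nonzero(r["pixels"]); 
            if len(u): print(c,n,round(r["conf"],2),len(u),u.min(),u.max(),v.min(),v.max(),u.mean().round(1),v.mean().round(1))
a=cv2.imread("pics/top0.png");b=cv2.imread("pics/side0.png")
f=lambda i,x,y:cv2.resize(i[y:y+75,x:x+100],(400,300),interpolation=cv2.INTER_CUBIC)
cv2.imwrite("pics/crop.png",np.vstack([np.hstack([f(a,385,203),f(b,317,290)]),np.hstack([f(a,185,210),f(b,255,180)])]))
E
python3 m.py
```

```text
top red 33 428 435 256 264 431.24242424242425 259.6363636363636
top coupling_p 0.7 315 230 248 240 260 238.9 249.9
top coupling_p 0.67 318 220 239 210 230 229.1 220.0
top coupling_p 0.65 300 270 287 255 274 278.4 264.5
top coupling_p 0.64 331 193 213 232 252 202.6 242.4
top lock_collar 0.58 782 412 450 221 266 431.0 242.4
top lock_collar 0.27 488 131 156 211 284 145.4 260.1
top die_block 0.68 3875 392 468 206 280 429.2 242.9
side red 54 345 350 318 330 347.6296296296296 324.3703703703704
side coupling_p 0.79 268 295 308 230 251 301.5 240.3
side coupling_p 0.76 253 296 309 205 226 302.8 215.2
side coupling_p 0.66 267 264 277 194 215 270.6 204.3
side coupling_p 0.57 216 293 304 185 204 298.6 194.5
side coupling_p 0.55 3155 330 404 300 368 366.9 334.2
side coupling_p 0.52 285 316 330 193 215 322.5 203.7
side lock_collar 0.59 692 345 385 311 342 365.2 326.8
side die_block 0.63 3244 329 404 299 370 366.6 334.3
```

View pics/crop.png

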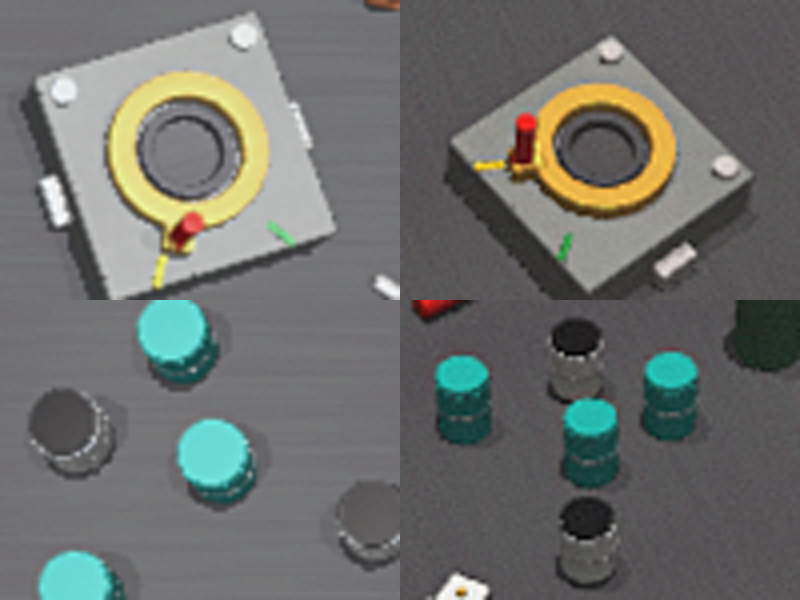

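The crop confirms the choice. The two black-capped grey couplings have cap centres at about top (200,241) and (278,263), and the turquoise ones stand around them. The pin stands near the yellow mark, with its tip at top (432,258) and side (348,320). The pin tip is leaning off-axis only because of perspective.

```bash
cat > m2.py <<'E'
from h import *
np.set_printoptions(precision=4,suppress=True)
P=lambda n,a,b:print(n,tri(np.array(a)-.4,np.array(b)-.4))
P("pin",(432.6,258.4),(348.4,320.1)); P("L",(200.6,240.9),(298.9,189.2)); P("R",(278,263.5),(302,234.2))
# model-fit die: brass mask ellipse of top ring
from scipy.optimize import least_squares
th=np.linspace(0,2*np.pi,180)
E={}
for c,b in(("top",(405,215,458,262)),("side",(335,300,392,347))):
    hsv=cv2.cvtColor(cv2.imread(f"pics/{c}0.png"),cv2.COLOR_BGR2HSV); x0,y0,x1,y1=b
    m=np.zeros(hsv.shape[:2],np.uint8); m[y0:y1,x0:x1]=(cv2.inRange(hsv,(15,90,90),(35,255,255))>0)[y0:y1,x0:x1]
    m=cv2.morphologyEx(m,cv2.MORPH_OPEN,np.ones((3,3)))
    h=sorted(cv2.findContours(m,cv2.RETR_CCOMP,cv2.CHAIN_APPROX_NONE)[0],key=len)
    for k in h[-2:]:
        e=cv2.fitEllipse(k); print(c,len(k),np.round(e[0],2),np.round(e[1],2)); E.setdefault(c,[]).append(e[0])
for i in range(2):
  try: print("ring",tri(E["top"][i],E["side"][i]))
  except Exception as x: print(x)
for c in E: print(c,[onz(c,*e,.066) for e in E[c]])
# marks on block top z=.05
for n,a in(("yellow",(385+159/4,203+271/4)),("green",(385+281/4,203+233/4))): print(n,onz("top",a[0]-.4,a[1]-.4,.05))
for n,a in(("yellow",(317+89/4,290+166/4)),("green",(317+166/4,290+247/4))): print(n,onz("side",a[0]-.4,a[1]-.4,.05))
for n,a in(("pinTop",(432.2,258)),("L",(200.2,240.5)),("R",(277.6,263.1))): print(n,onz("top",*a,.11 if n=="pinTop" else .062))
for n,a in(("pinTop",(348,319.7)),("L",(298.5,188.8)),("R",(301.6,233.8))): print(n,onz("side",*a,.11 if n=="pinTop" else .062))
E
python3 m2.py
```

```text
pin [ 0.481  -0.2666  0.111 ]
L [0.5409 0.2966 0.062 ]
R [0.4823 0.1045 0.0627]
top 183 [431.38 239.96] [34.85 37.09]
side 65 [367.03 326.19] [20.91 25.05]
side 95 [367.33 326.34] [31.07 35.7 ]
ring [ 0.5353 -0.2761  0.0639]
list index out of range
top [array([ 0.5337, -0.2755,  0.066 ])]
side [array([ 0.5357, -0.2773,  0.066 ]), array([ 0.5363, -0.2781,  0.066 ])]
yellow [ 0.4605 -0.2572  0.05  ]
green [ 0.4836 -0.3341  0.05  ]
yellow [ 0.4626 -0.2554  0.05  ]
green [ 0.4867 -0.3321  0.05  ]
pinTop [ 0.4802 -0.2666  0.11  ]
L [0.5391 0.2968 0.062 ]
R [0.4803 0.1048 0.062 ]
pinTop [ 0.4823 -0.266   0.11  ]
L [0.5427 0.2966 0.062 ]
R [0.4846 0.1051 0.062 ]
```

>>> {"api": "apply_moves", "payload": {"series": [[0.31, -0.977, 0, -0.5, 85], [0.31, -0.977, 0, -0.5, 85], [0.31, -0.977, 0, -0.5, 85], [0.31, -0.977, 0, -0.5, 85], [0.31, -0.977, 0, 0, 85]]}}

```text
t: 2.12
position: [0.2858, 0.3478, 0.2314]
orientation: [0.0, 0.324, 0.946, 0.0]
ft_force: [-0.3, -1.2, -0.2]
grip_width: 0.0848
grip_force: 0.0
```

>>> {"api": "apply_moves", "payload": {"series": [[0.31, -0.977, 0, 0, 85], [0.31, -0.977, 0, 0, 85], [0.31, -0.977, 0, 0, 85], [0.31, -0.977, 0, 0, 85], [0.31, -0.977, 0, 0, 85]]}}

```text
t: 2.75
position: [0.3324, 0.2012, 0.2315]
orientation: [0.0, 0.324, 0.946, 0.0]
ft_force: [-0.3, 0.2, -0.9]
grip_width: 0.0849
grip_force: 0.0
```

>>> {"api": "apply_moves", "payload": {"series": [[0.31, -0.977, 0, 0, 85], [0.31, -0.977, 0, 0, 85], [0.31, -0.977, 0, 0, 85], [0.31, -0.977, 0, 0, 85], [0.31, -0.977, 0, 0, 85]]}}

```text
t: 3.38
position: [0.3789, 0.0546, 0.2315]
orientation: [0.0, 0.324, 0.946, 0.0]
ft_force: [0.5, 0.0, 0.0]
grip_width: 0.0849
grip_force: 0.0
```

>>> {"api": "apply_moves", "payload": {"series": [[0.31, -0.977, 0, 0, 85], [0.31, -0.977, 0, 0, 85], [0.31, -0.977, 0, 0, 85], [0.31, -0.977, 0, 0, 85], [0.31, -0.977, 0, 0, 85]]}}

```text
t: 4.0
position: [0.4254, -0.092, 0.2314]
orientation: [0.0, 0.324, 0.946, 0.0]
ft_force: [0.9, 0.1, 0.3]
grip_width: 0.0851
grip_force: 0.0
```

>>> {"api": "apply_moves", "payload": {"series": [[0.31, -0.97, -0.2, 0, 85], [0.31, -0.97, -0.2, 0, 85], [0.31, -0.97, -0.4, 0, 85], [0.31, -0.97, -0.4, 0, 85], [0.31, -0.97, -0.4, 0, 85]]}}

```text
t: 4.62
position: [0.4719, -0.2375, 0.183]
orientation: [0.0, 0.324, 0.946, -0.0]
ft_force: [-0.2, 0.5, 0.5]
grip_width: 0.085
grip_force: 0.0
```

>>> {"api": "apply_moves", "payload": {"series": [[0.3, -0.97, -0.4, 0, 85], [0, 0, -0.7, 0, 85], [0, 0, 0, 0, 85]]}}

```text
t: 5.0
position: [0.48, -0.2652, 0.1491]
orientation: [-0.002, 0.324, 0.946, 0.001]
ft_force: [-0.4, 0.1, 0.9]
grip_width: 0.085
grip_force: 0.0
```

```bash
python3 - <<'E'
from h import *
a=shot("top","t1");b=shot("side","s1")
f=lambda i,x,y:cv2.resize(i[y:y+75,x:x+100],(400,300),interpolation=cv2.INTER_CUBIC)
cv2.imwrite("pics/c1.png",np.hstack([f(a,385,203),f(b,317,270)])[:,:,::-1])
E
```

```text
(no output)
```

View pics/c1.png

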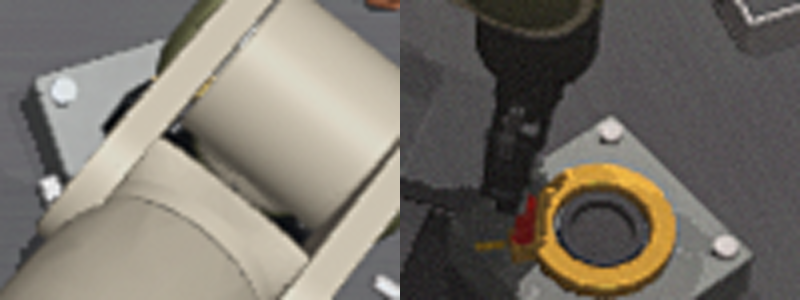

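The gripper hangs directly over the red pin. The pin is at about (529,220) in the crop, which is side px (349,325), and it stands between the fingers. I'll descend and close.

>>> {"api": "apply_moves", "payload": {"series": [[0.03, -0.04, -0.6, 0, 85], [0, 0, -0.6, 0, 85], [0, 0, -0.6, 0, 85], [0, 0, -0.57, 0, 85], [0, 0, 0, 0, 45]]}}

```text
t: 5.72
position: [0.4815, -0.2664, 0.0794]
orientation: [-0.0, 0.323, 0.946, 0.0]
ft_force: [0.2, 0.6, 0.3]
grip_width: 0.0696
grip_force: 0.0
```

>>> {"api": "apply_moves", "payload": {"series": [[0, 0, 0, 0, 20], [0, 0, 0, 0, 5], [0, 0, 0, 0, 0], [0, 0, 0, 0, 0]]}}

```text
t: 6.22
position: [0.4814, -0.2669, 0.0799]
orientation: [0.0, 0.324, 0.946, -0.0]
ft_force: [-2.9, -0.2, 6.9]
grip_width: 0.0121
grip_force: 58.4
```

```bash
python3 -c "
import numpy as np
a=np.radians(169.85+6*np.arange(12));p=.055*np.c_[np.cos(a),np.sin(a)];print((np.diff(p,axis=0)/.03).round(3).tolist(),(p+[.535,-.2765]).round(4).tolist())"
```

```text
[[-0.024, -0.19], [-0.004, -0.192], [0.016, -0.191], [0.036, -0.188], [0.056, -0.184], [0.075, -0.177], [0.093, -0.168], [0.11, -0.157], [0.126, -0.145], [0.14, -0.131], [0.153, -0.116]] [[0.4809, -0.2668], [0.4801, -0.2725], [0.48, -0.2783], [0.4805, -0.284], [0.4816, -0.2897], [0.4833, -0.2952], [0.4855, -0.3005], [0.4883, -0.3055], [0.4916, -0.3102], [0.4953, -0.3146], [0.4995, -0.3185], [0.5041, -0.322]]
```

>>> {"api": "apply_moves", "payload": {"series": [[-0.024, -0.19, 0, 1, 0], [-0.004, -0.192, 0, 1, 0], [0.016, -0.191, 0, 1, 0], [0.036, -0.188, 0, 1, 0], [0.056, -0.184, 0, 1, 0]]}}

```text
t: 6.85
position: [0.4835, -0.2952, 0.0799]
orientation: [-0.0, 0.066, 0.998, -0.0]
ft_force: [-4.2, 0.7, 7.2]
grip_width: 0.0124
grip_force: 58.5
```

>>> {"api": "apply_moves", "payload": {"series": [[0.075, -0.177, 0, 1, 0], [0.093, -0.168, 0, 1, 0], [0.11, -0.157, 0, 1, 0], [0.126, -0.145, 0, 1, 0]]}}

```text
t: 7.35
position: [0.4956, -0.315, 0.0799]
orientation: [-0.0, -0.143, 0.99, -0.0]
ft_force: [-4.8, 0.1, 6.0]
grip_width: 0.0121
grip_force: 58.5
```

>>> {"api": "apply_moves", "payload": {"series": [[0.07, -0.066, 0, 0.5, 0], [0.07, -0.065, 0, 0.5, 0]]}}

```text
t: 7.6
position: [0.4988, -0.3182, 0.0799]
orientation: [-0.002, -0.194, 0.981, 0.001]
ft_force: [-15.5, 6.1, 13.5]
grip_width: 0.0125
grip_force: 59.5
```

The force rises to about 15 N against the motion with the pin at 229°, so the collar is at its stop on the green mark. I'll release and rise.

>>> {"api": "apply_moves", "payload": {"series": [[0, 0, 0, 0, 0], [0, 0, 0, 0, 40], [0, 0, 0, 0, 60], [0, 0, 0.3, 0, 62], [0, 0, 0.7, 0, 62]]}}

```text
t: 8.22
position: [0.5001, -0.3182, 0.1093]
orientation: [-0.0, -0.193, 0.981, 0.001]
ft_force: [0.6, 0.1, -0.3]
grip_width: 0.0622
grip_force: 0.0
```

>>> {"api": "apply_moves", "payload": {"series": [[0, 0, 0.9, 0, 62], [0, 0, 0.9, 0, 62], [0, 0.5, 0.9, 0, 62], [0, 1, 0, 0, 62], [0, 1, 0, 0, 62]]}}

```text
t: 8.85
position: [0.5004, -0.2427, 0.1911]
orientation: [0.001, -0.193, 0.981, -0.0]
ft_force: [0.7, -0.2, 0.1]
grip_width: 0.0621
grip_force: 0.0
```

>>> {"api": "apply_moves", "payload": {"series": [[0.075, 1, 0, -0.65, 62], [0.075, 1, 0, -0.65, 62], [0.075, 1, 0, -0.65, 62], [0.075, 1, 0, -0.65, 62], [0.075, 1, 0, -0.65, 62]]}}

```text
t: 9.48
position: [0.5117, -0.0924, 0.1909]
orientation: [0.0, -0.023, 1.0, -0.0]
ft_force: [-0.1, 0.3, -0.4]
grip_width: 0.062
grip_force: 0.0
```

>>> {"api": "apply_moves", "payload": {"series": [[0.075, 1, 0, -0.65, 62], [0.075, 1, 0, -0.65, 62], [0.075, 1, 0, -0.65, 62], [0.075, 1, 0, -0.65, 62], [0.075, 1, 0, -0.65, 62]]}}

```text
t: 10.1
position: [0.5229, 0.0576, 0.1909]
orientation: [0.0, 0.147, 0.989, 0.0]
ft_force: [0.6, -0.2, -0.3]
grip_width: 0.0626
grip_force: 0.0
```

>>> {"api": "apply_moves", "payload": {"series": [[0.075, 1, 0, -0.65, 62], [0.075, 1, 0, -0.65, 62], [0.075, 1, 0, -0.65, 62], [0.075, 1, 0, -0.65, 62], [0.075, 1, 0, -0.65, 62]]}}

```text
t: 10.72
position: [0.5341, 0.2077, 0.1909]
orientation: [0.0, 0.312, 0.95, 0.0]
ft_force: [0.3, -0.7, -0.3]
grip_width: 0.062
grip_force: 0.0
```

>>> {"api": "apply_moves", "payload": {"series": [[0.075, 1, 0, -0.65, 62], [0.075, 1, 0, -0.65, 62], [0.075, 0.9, 0, -0.65, 62], [0, 0, 0, 0, 62]]}}

```text
t: 11.22
position: [0.5406, 0.295, 0.1905]
orientation: [0.0, 0.405, 0.914, 0.0]
ft_force: [0.9, -1.0, -0.4]
grip_width: 0.0623
grip_force: 0.0
```

```bash
python3 - <<'E'
from h import *
a=shot("top","t2");b=shot("side","s2")
print(env.get_state()["position"],env.get_state()["ft_force"],env.get_state()["qpos"])
f=lambda i,x,y:cv2.resize(i[y:y+75,x:x+100],(400,300),interpolation=cv2.INTER_CUBIC)
cv2.imwrite("pics/c2.png",np.vstack([np.hstack([f(a,385,203),f(b,317,290)]),np.hstack([f(a,185,210),f(b,255,160)])])[:,:,::-1])
E
```

```text
[0.54069269 0.2932896  0.19045685] [-0.26777981  0.42728282  0.04002651] [ 3.04927352e-01  5.24621559e-01  1.17439353e+00 -2.70452539e-04
  1.44247340e+00 -4.29844982e-01]
```

View pics/c2.png

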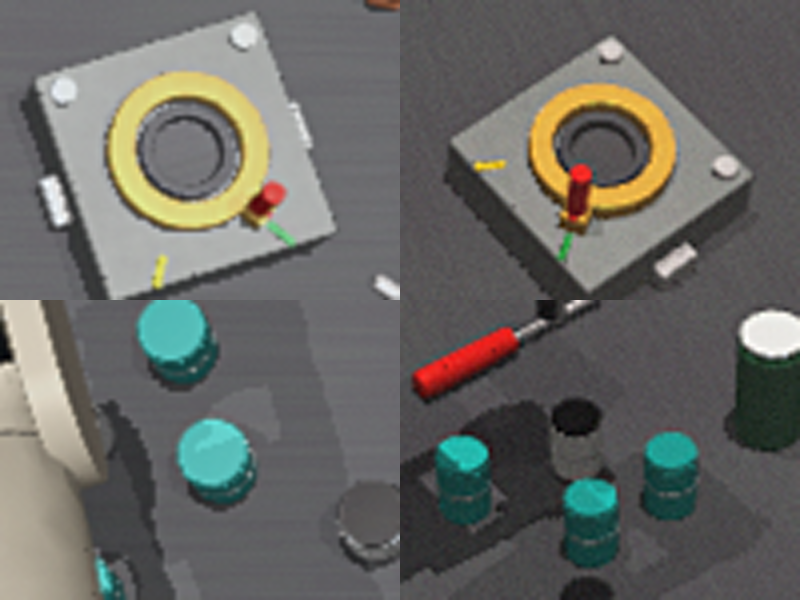

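The collar now sits locked: the pin is at crop (268,192), top px (452,251), in line with the green mark. The left coupling still stands untouched, at crop (577,437). Now I'll descend on it.

>>> {"api": "apply_moves", "payload": {"series": [[0.01, 0.11, -1, 0, 62], [0, 0, -1, 0, 62], [0, 0, -1, 0, 62], [0, 0, -1, 0, 62], [0, 0, -0.8, 0, 62]]}}

```text
t: 11.95
position: [0.5411, 0.2957, 0.0455]
orientation: [-0.0, 0.407, 0.914, -0.0]
ft_force: [0.6, 0.5, 0.4]
grip_width: 0.0618
grip_force: 0.0
```

>>> {"api": "apply_moves", "payload": {"series": [[0, 0, -0.6, 0, 62], [0, 0, -0.4, 0, 62], [0, 0, 0, 0, 62]]}}

```text
t: 12.32
position: [0.541, 0.2963, 0.0159]
orientation: [-0.0, 0.407, 0.914, -0.0]
ft_force: [-1.1, 0.3, 0.1]
grip_width: 0.0623
grip_force: 0.0
```

>>> {"api": "apply_moves", "payload": {"series": [[0, 0, 0, 0, 50], [0, 0, 0, 0, 42], [0, 0, 0, 0, 30], [0, 0, 0, 0, 30], [0, 0, 0, 0, 30]]}}

```text
t: 12.95
position: [0.5415, 0.2969, 0.0174]
orientation: [0.001, 0.406, 0.914, 0.0]
ft_force: [-0.9, -1.3, 7.5]
grip_width: 0.0427
grip_force: 60.0
```

>>> {"api": "apply_moves", "payload": {"series": [[0, 0, 0.3, 0, 30], [0, 0, 0.7, 0, 30], [0, 0, 0.8, 0, 30], [0, 0, 0.8, 0, 30], [0, 0, 0.6, 0, 30]]}}

```text
t: 13.58
position: [0.541, 0.297, 0.1136]
orientation: [0.0, 0.406, 0.914, 0.0]
ft_force: [0.4, 0.6, -1.9]
grip_width: 0.0426
grip_force: 61.1
```

>>> {"api": "apply_moves", "payload": {"series": [[0, 0, 0.3, 0, 30], [0, 0, 0, 0, 30], [0, 0, 0, 0, 30], [0, 0, 0, 0, 30], [0, 0, 0, 0, 30]]}}

```text
t: 14.2
position: [0.5409, 0.2968, 0.1208]
orientation: [-0.0, 0.407, 0.914, -0.0]
ft_force: [0.2, -0.0, -1.3]
grip_width: 0.0424
grip_force: 61.1
```

>>> {"api": "apply_moves", "payload": {"series": [[0, 0, 0, 0, 30], [0, 0, 0, 0, 30]]}}

```text
t: 14.45
position: [0.541, 0.2969, 0.1212]
orientation: [-0.0, 0.406, 0.914, -0.0]
ft_force: [-0.8, 0.4, -2.9]
grip_width: 0.043
grip_force: 61.1
```

>>> {"api": "apply_moves", "payload": {"series": [[0, 0, 0, 0, 30], [0, 0, 0, 0, 30]]}}

```text
t: 14.7
position: [0.5411, 0.2969, 0.1212]
orientation: [0.0, 0.407, 0.914, 0.0]
ft_force: [-0.7, -1.0, -2.7]
grip_width: 0.0432
grip_force: 61.1
```

>>> {"api": "apply_moves", "payload": {"series": [[0, 0, 0, 0, 30], [0, 0, 0, 0, 30]]}}

```text
t: 14.95
position: [0.541, 0.2969, 0.1212]
orientation: [0.0, 0.407, 0.914, -0.0]
ft_force: [-0.9, -0.5, -2.0]
grip_width: 0.0427
grip_force: 61.1
```

```bash
python3 - <<'E'
from h import *
F=[]
for i in range(8):
    env.capture("side"); F.append(env.get_state()["ft_force"])
print(np.mean(F,0),np.std(F,0),env.get_state()["position"])
E
```

```text
[ 0.16910331  0.09966254 -1.72403815] [0.49416054 0.74521529 0.43173033] [0.54103821 0.29688612 0.12122873]
```

The left coupling weighs about 1.7 N (≈0.18 kg), so it looks like the light one. I'll set it back.

>>> {"api": "apply_moves", "payload": {"series": [[0, 0, -0.6, 0, 30], [0, 0, -0.9, 0, 30], [0, 0, -0.9, 0, 30], [0, 0, -0.6, 0, 30], [0, 0, -0.3, 0, 30]]}}

```text
t: 15.98
position: [0.5408, 0.2968, 0.0213]
orientation: [-0.0, 0.407, 0.914, -0.0]
ft_force: [0.0, -0.1, -1.8]
grip_width: 0.0429
grip_force: 61.1
```

>>> {"api": "apply_moves", "payload": {"series": [[0, 0, -0.1, 0, 30], [0, 0, -0.05, 0, 30], [0, 0, 0, 0, 30]]}}

```text
t: 16.35
position: [0.5413, 0.297, 0.0182]
orientation: [0.0, 0.406, 0.914, 0.0]
ft_force: [-0.0, -0.4, -2.0]
grip_width: 0.0428
grip_force: 61.1
```

>>> {"api": "apply_moves", "payload": {"series": [[0, 0, -0.03, 0, 30], [0, 0, -0.02, 0, 30], [0, 0, 0, 0, 30]]}}

```text
t: 16.73
position: [0.5413, 0.297, 0.0174]
orientation: [0.0, 0.406, 0.914, 0.0]
ft_force: [-2.4, -0.8, 6.9]
grip_width: 0.0428
grip_force: 61.8
```

Contact (+7 N, same height as at the grasp). I'll release gently and rise.

>>> {"api": "apply_moves", "payload": {"series": [[0, 0, 0, 0, 50], [0, 0, 0, 0, 60], [0, 0, 0, 0, 62], [0, 0, 0.4, 0, 62], [0, 0, 0.8, 0, 62]]}}

```text
t: 17.35
position: [0.5407, 0.2968, 0.0526]
orientation: [-0.001, 0.407, 0.914, -0.0]
ft_force: [0.5, 0.5, 0.4]
grip_width: 0.0616
grip_force: 0.0
```

>>> {"api": "apply_moves", "payload": {"series": [[0, 0, 1, 0, 62], [0, 0, 1, 0, 62], [0, 0, 1, 0, 62], [0, 0, 0.8, 0, 62], [-0.28, -1, 0, 0, 62]]}}

```text
t: 17.98
position: [0.5334, 0.2678, 0.1689]
orientation: [0.002, 0.406, 0.914, 0.002]
ft_force: [0.3, -0.6, -1.1]
grip_width: 0.0625
grip_force: 0.0
```

>>> {"api": "apply_moves", "payload": {"series": [[-0.33, -1, 0, 0, 62], [-0.33, -1, 0, 0, 62], [-0.33, -1, 0, 0, 62], [-0.33, -1, 0, 0, 62], [-0.33, -1, 0, 0, 62]]}}

```text
t: 18.6
position: [0.4828, 0.116, 0.1671]
orientation: [0.001, 0.406, 0.914, 0.0]
ft_force: [0.5, -0.7, -1.3]
grip_width: 0.0614
grip_force: 0.0
```

>>> {"api": "apply_moves", "payload": {"series": [[0, -0.4, 0, 0, 62], [0, 0, 0, 0, 62], [0, 0, 0, 0, 62]]}}

```text
t: 18.98
position: [0.4835, 0.1056, 0.1664]
orientation: [0.0, 0.406, 0.914, 0.0]
ft_force: [0.2, 0.6, -0.2]
grip_width: 0.0619
grip_force: 0.0
```

```bash
python3 - <<'E'
from h import *
a=shot("top","t3");b=shot("side","s3")
print(env.get_state()["position"],env.get_state()["ft_force"])
f=lambda i,x,y:cv2.resize(i[y:y+75,x:x+100],(400,300),interpolation=cv2.INTER_CUBIC)
cv2.imwrite("pics/c3.png",np.hstack([f(a,185,210),f(b,255,180)])[:,:,::-1])
E
```

```text
[0.48328539 0.10562864 0.16616738] [-0.57723395 -0.88422857 -0.45181155]
```

View pics/c3.png

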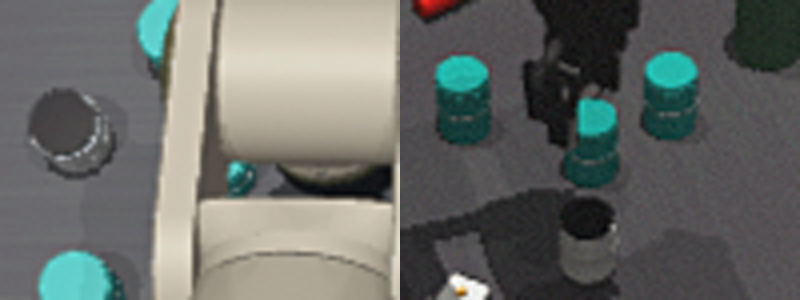

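The left coupling stands upright at its first pixel, crop (63,124), which is top (200,241). The right one is untouched. Now I'll descend on the right one.

>>> {"api": "apply_moves", "payload": {"series": [[-0.03, -0.03, -0.8, 0, 62], [0, 0, -1, 0, 62], [0, 0, -1, 0, 62], [0, 0, -1, 0, 62], [0, 0, -0.6, 0, 62]]}}

```text
t: 19.7
position: [0.4819, 0.1046, 0.0328]
orientation: [-0.001, 0.406, 0.914, -0.0]
ft_force: [0.1, -0.5, 0.7]
grip_width: 0.0616
grip_force: 0.0
```

>>> {"api": "apply_moves", "payload": {"series": [[0, 0, -0.4, 0, 62], [0, 0, -0.2, 0, 62], [0, 0, 0, 0, 62]]}}

```text
t: 20.08
position: [0.4823, 0.1041, 0.0163]
orientation: [0.0, 0.406, 0.914, 0.0]
ft_force: [0.0, 0.2, 0.2]
grip_width: 0.0621
grip_force: 0.0
```

>>> {"api": "apply_moves", "payload": {"series": [[0, 0, 0, 0, 50], [0, 0, 0, 0, 42], [0, 0, 0, 0, 30], [0, 0, 0, 0, 30], [0, 0, 0, 0, 30]]}}

```text
t: 20.7
position: [0.4827, 0.1041, 0.017]
orientation: [0.001, 0.407, 0.914, 0.0]
ft_force: [-0.8, 1.2, 4.6]
grip_width: 0.043
grip_force: 60.0
```

>>> {"api": "apply_moves", "payload": {"series": [[0, 0, 0.3, 0, 30], [0, 0, 0.7, 0, 30], [0, 0, 0.8, 0, 30], [0, 0, 0.8, 0, 30], [0, 0, 0.6, 0, 30]]}}

```text
t: 21.32
position: [0.4819, 0.1039, 0.1134]
orientation: [0.0, 0.407, 0.914, -0.0]
ft_force: [-0.7, -1.2, -5.0]
grip_width: 0.0427
grip_force: 61.7
```

>>> {"api": "apply_moves", "payload": {"series": [[0, 0, 0.3, 0, 30], [0, 0, 0, 0, 30], [0, 0, 0, 0, 30], [0, 0, 0, 0, 30], [0, 0, 0, 0, 30]]}}

```text
t: 21.95
position: [0.4821, 0.104, 0.1208]
orientation: [-0.0, 0.407, 0.914, -0.0]
ft_force: [0.2, 0.3, -5.3]
grip_width: 0.0428
grip_force: 61.7
```

>>> {"api": "apply_moves", "payload": {"series": [[0, 0, 0, 0, 30], [0, 0, 0, 0, 30], [0, 0, 0, 0, 30], [0, 0, 0, 0, 30], [0, 0, 0, 0, 30]]}}

```text
t: 22.58
position: [0.4822, 0.104, 0.1212]
orientation: [-0.0, 0.407, 0.914, -0.0]
ft_force: [-0.1, 0.1, -3.8]
grip_width: 0.0428
grip_force: 61.7
```

```bash
python3 - <<'E'
from h import *
F=[]
for i in range(8):
    env.capture("side"); F.append(env.get_state()["ft_force"])
print(np.mean(F,0),np.std(F,0),env.get_state()["position"])
E
```

```text
[ 0.13723438 -0.29120005 -4.18217092] [0.51563582 0.41481981 0.29730088] [0.48226094 0.10399679 0.12121779]
```

The right coupling weighs about 4.2 N (≈0.43 kg), so it is the heavier. "Likewise" includes setting it back, so I'll put it down first and then take it again.

>>> {"api": "apply_moves", "payload": {"series": [[0, 0, -0.6, 0, 30], [0, 0, -0.9, 0, 30], [0, 0, -0.9, 0, 30], [0, 0, -0.6, 0, 30], [0, 0, -0.3, 0, 30]]}}

```text
t: 23.6
position: [0.4821, 0.104, 0.0215]
orientation: [-0.0, 0.407, 0.914, -0.0]
ft_force: [-0.1, 0.5, -3.9]
grip_width: 0.0429
grip_force: 61.7
```

>>> {"api": "apply_moves", "payload": {"series": [[0, 0, -0.1, 0, 30], [0, 0, -0.05, 0, 30], [0, 0, -0.02, 0, 30], [0, 0, 0, 0, 30]]}}

```text
t: 24.1
position: [0.4824, 0.104, 0.0174]
orientation: [0.0, 0.407, 0.914, 0.0]
ft_force: [1.0, 0.3, -5.4]
grip_width: 0.0428
grip_force: 61.7
```

>>> {"api": "apply_moves", "payload": {"series": [[0, 0, -0.03, 0, 30], [0, 0, -0.01, 0, 30], [0, 0, 0, 0, 30]]}}

```text
t: 24.48
position: [0.4825, 0.104, 0.0171]
orientation: [0.001, 0.406, 0.914, 0.0]
ft_force: [-3.3, 0.3, 8.4]
grip_width: 0.0432
grip_force: 62.9
```

It has contact. I'll release, pause, regrasp and lift.

>>> {"api": "apply_moves", "payload": {"series": [[0, 0, 0, 0, 50], [0, 0, 0, 0, 60], [0, 0, 0, 0, 62], [0, 0, 0, 0, 62], [0, 0, 0, 0, 62]]}}

```text
t: 25.1
position: [0.4823, 0.104, 0.0159]
orientation: [-0.0, 0.407, 0.914, -0.0]
ft_force: [-0.2, -0.1, -0.8]
grip_width: 0.062
grip_force: 0.0
```

>>> {"api": "apply_moves", "payload": {"series": [[0, 0, 0, 0, 50], [0, 0, 0, 0, 42], [0, 0, 0, 0, 30], [0, 0, 0, 0, 30], [0, 0, 0, 0, 30]]}}

```text
t: 25.72
position: [0.4824, 0.1041, 0.0161]
orientation: [0.0, 0.407, 0.914, 0.0]
ft_force: [-0.1, 1.1, 5.9]
grip_width: 0.0431
grip_force: 60.2
```

>>> {"api": "apply_moves", "payload": {"series": [[0, 0, 0.4, 0, 30], [0, 0, 0.9, 0, 30], [0, 0, 1, 0, 30], [0, 0, 1, 0, 30], [0, 0, 1, 0, 30]]}}

```text
t: 26.35
position: [0.4816, 0.1039, 0.146]
orientation: [-0.001, 0.407, 0.914, -0.0]
ft_force: [-0.2, 0.1, -5.1]
grip_width: 0.0427
grip_force: 61.8
```

>>> {"api": "apply_moves", "payload": {"series": [[0, 0, 1, 0, 30], [0, 0, 0.8, 0, 30], [0.07, -0.5, 0.3, 0, 30], [0.14, -1, 0, 0, 30], [0.14, -1, 0, 0, 30]]}}

```text
t: 26.98
position: [0.4922, 0.0275, 0.2072]
orientation: [-0.001, 0.406, 0.914, -0.0]
ft_force: [0.7, 0.7, -4.3]
grip_width: 0.043
grip_force: 61.8
```

>>> {"api": "apply_moves", "payload": {"series": [[0.14, -1, 0, 0, 30], [0.14, -1, 0, 0, 30], [0.14, -1, 0, 0, 30], [0.14, -1, 0, 0, 30], [0.14, -1, 0, 0, 30]]}}

```text
t: 27.6
position: [0.513, -0.1227, 0.207]
orientation: [-0.001, 0.407, 0.914, -0.0]
ft_force: [-0.3, -0.1, -5.3]
grip_width: 0.0428
grip_force: 61.8
```

>>> {"api": "apply_moves", "payload": {"series": [[0.14, -1, 0, 0, 30], [0.14, -1, 0, 0, 30], [0.14, -1, 0, 0, 30], [0.14, -0.6, 0, 0, 30], [0, 0, 0, 0, 30]]}}

```text
t: 28.22
position: [0.5302, -0.2301, 0.2071]
orientation: [-0.001, 0.407, 0.913, 0.0]
ft_force: [-0.8, 0.5, -3.9]
grip_width: 0.0427
grip_force: 61.8
```

>>> {"api": "apply_moves", "payload": {"series": [[0.08, -0.8, 0, 0, 30], [0.08, -0.75, -0.2, 0, 30], [0, 0, -0.4, 0, 30], [0, 0, -0.23, 0, 30], [0, 0, 0, 0, 30]]}}

```text
t: 28.85
position: [0.5351, -0.2749, 0.1823]
orientation: [-0.001, 0.406, 0.914, 0.0]
ft_force: [-0.6, 0.5, -4.3]
grip_width: 0.0428
grip_force: 61.9
```

>>> {"api": "apply_moves", "payload": {"series": [[0, 0, 0, 0, 30], [0, 0, 0, 0, 30], [0, 0, 0, 0, 30], [0, 0, 0, 0, 30]]}}

```text
t: 29.35
position: [0.5354, -0.2755, 0.1831]
orientation: [0.0, 0.406, 0.914, -0.0]
ft_force: [-0.7, -0.4, -4.3]
grip_width: 0.0428
grip_force: 61.9
```

```bash
python3 - <<'E'
from h import *
a=shot("top","t4");b=shot("side","s4")
s=env.get_state();print(s["t"],s["position"],s["ft_force"],s["grip_width"])
# expected coupling centre-bottom / cap-top pixels, and die mouth
for w in([.535,-.2765,.166],[.535,-.2765,.228],[.535,-.2765,.066]): print(px("side",w))
f=lambda i,x,y:cv2.resize(i[y:y+75,x:x+100],(400,300),interpolation=cv2.INTER_CUBIC)
cv2.imwrite("pics/c4.png",np.vstack([np.hstack([f(a,185,210),f(b,317,250)]),np.hstack([f(a,385,203),f(b,317,290)])])[:,:,::-1])
E
```

```text
29.45 [ 0.53533538 -0.27550699  0.18305741] [-0.25068539 -0.41769828 -4.96963153] 0.04252422479979881
[369.25964031 304.73206878]
[371.00448009 290.4645158 ]
[366.65502282 326.03002309]
```

View pics/c4.png

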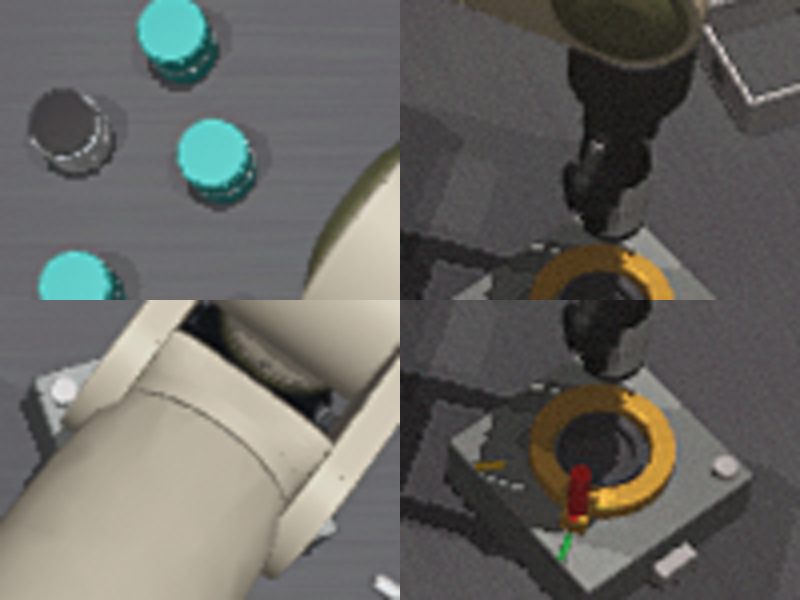

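The heavy coupling hangs upright over the mouth, with its lower rim at side px (369,308); the predicted bottom centre is (369,305). The collar pin is on the green mark at side (361,337), and the left coupling is in its original place at top (200,241).

```bash
python3 -c "
from bench import env
print(env.finish_job())"
```

```text
the job is handed in; nothing more can be done
None
```

The job is handed in at about 29 s of the 72 s allowed: the collar is locked at the green mark, the lighter left coupling (about 0.18 kg) stands upright where it began, and the heavier right one (about 0.43 kg) is held upright and still over the die mouth, its underside about 10 cm above the collar.

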